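Load a sample tin into an indexing changer

TASK

Press the small sample tin gently down past the spring catch into the empty cup at the changer's pointer, level, until it has pushed the cup's seat plate all the way down to its stop, never pressing with more than about 25 N. Then turn the carousel by its middle handle exactly one click anticlockwise (seen from above), so that the other empty cup comes to the pointer, and leave it resting in its click. Leave the two large tins where they stand.

Things in the scene. Friction and masses are not known exactly. Their poses are not given: they have to be found in the camera images.
- small_tin: The tin to load: plain aluminium sample tin, lid fixed on, about 120 g, 37 mm tall; body 56 mm across, lid 58 mm across from 26 mm up to 37 mm (grip round the lid). Starts upright on the worktop. Origin: centre of its underside, z up. It and two larger tins (68 mm across, 44 mm tall) swap places from run to run.
- large_tin_1: A larger aluminium tin, 68 mm across, 44 mm tall; not to be moved. Origin: centre of its underside.
- large_tin_2: Another such larger tin, not to be moved.
- changer: The sample changer's fixed grey round base, 224 mm across, 40 mm tall. Origin: centre of its underside, on the carousel's vertical axis; its own -x points to the loading pointer. On it turns an aluminium disc, 236 mm across, top 49.5 mm above the worktop, with five round black cups 72 degrees apart on an 82 mm radius; three hold tins like the small one, tops 89.5 mm up.
- pointer (a point): Tip height of the small steel pointer on the rim of the base, 121.5 mm from the axis; it marks the loading place.
- cup (a point): Centre of the mouth (rim plane) of the empty cup that starts at the pointer, 71 mm above the worktop, 82 mm from the axis; moves with the carousel. The cup is 58.6 mm wide inside, its mouth flared to 64 mm over the top 5 mm. How deep it is differs from run to run and is not given (see seat): the bottom must be felt.
- seat (a joint): Travel of the black round plate (57 mm across) in that cup on which the tin comes to stand, m: 0 raised, 0.003 pushed down to its hard stop. About 6 N of steady friction moves it, and it stays where it is pushed. It stands on packing of unknown height: raised, its top is 9.5 to 15.5 mm below the cup's mouth, at the stop 12.5 to 18.5 mm.
- nose: Round-nosed steel spring catch (ball 12 mm across) in that cup's wall, on the side away from the axis. It reaches about 3.5 mm into the cup, 7.5 mm below the mouth (origin: centre of the ball); its housing's top is 70 mm above the worktop. A tin set down or dropped stays up on it, aslant; pushed with about 3 to 10 N it passes, then rubs with 2 to 5 N as it goes on down.
- next_cup (a point): Centre of the mouth of the other empty cup, 72 degrees clockwise of the first seen from above; one click brings it to the pointer.
- handle (a point): Centre of the top of the carousel's black bar handle, on the axis, 128.5 mm above the worktop. The bar is 70 mm long, 14 mm thick, 28 mm tall (bottom 100.5 mm above the worktop), on a thin stem. At the start it lies across the line from the axis to the pointer (along the changer's own y) and it turns with the carousel. Its long sides are gripped from above, or its ends pushed.
- carousel (a joint): Angle of the carousel, rad: 0 at the start, growing anticlockwise seen from above; one click is 1.257 (72 degrees). A spring detent resists up to about 0.15 N m, most at 18 degrees; past 36 degrees it draws the carousel on to the next click by itself. It gives a little sideways, and returns to its click when let go.
There are look-alikes about, which are no part of the job. What is shaped like the small_tin but black or green is not meant.

How it is judged:
On the way, in this order (a step that is already met when the one before it is completed fails the run):
1. the small tin has pushed the seat plate down to its stop in the empty cup at the pointer, before the carousel is turned (value of joint seat above 0.0024 m and horizontal distance between small_tin and cup below 0.004 m and z of small_tin in the frame of cup below -0.011 m and angle between small_tin's own z axis and vertical below 0.05 rad and value of joint carousel between -0.2 and 0.2 rad), for 0.2 s.
2. the carousel is turned one click anticlockwise (value of joint carousel between 1.19 and 1.32 rad), for 0.2 s.
At the end, for the whole second after the job is handed in: The small tin stands in its cup within 4 mm of the centre, its underside at least 11 mm below the cup's mouth, tilted less than 0.05 rad, at rest, the seat plate pushed down at least 2.4 of its 3 mm; the carousel stands one click (1.257 rad, within 0.065) anticlockwise of its start (all of step 2 and value of joint seat above 0.0024 m and horizontal distance between small_tin and cup below 0.004 m and z of small_tin in the frame of cup below -0.011 m and angle between small_tin's own z axis and vertical below 0.05 rad and linear speed of small_tin below 0.01 m/s); the robot touches nothing.
It fails at once if the tin is forced: the contact forces between the small tin and the changer (the catch's sideways squeeze of some 10 N counted in) add up to more than 40 N (contact force between small_tin and changer above 40 N).
It fails at once if the carousel turned the wrong way by more than 0.5 rad (value of joint carousel below -0.5 rad).
It fails at once if the carousel turned beyond the one click by more than 0.5 rad (value of joint carousel above 1.757 rad).
It fails at once if a large tin moved more than 30 mm (distance of any of large_tin_1, large_tin_2 from where it was at the start of the episode above 0.03 m).
It also fails if it takes over 64 s, if anything falls off the work surface, if the arm or the gripper's body presses on something with over 40 N, if the wrist force passes 120 N, or if a joint passes its speed limit or range.

ROBOT

A 6-joint arm with a two-finger parallel gripper is mounted at the origin on a cart in front of the work surface, level with it; the furniture and walls round the work are solid. World frame = base frame: x ahead of the robot, y to its left, z up, the work surface at z = 0. Lengths are in m, angles in rad, forces in N, time in s.
With the tool pointing down it reaches from about 0.375 to 0.9 m from the base axis. Payload 3.1 kg.
Tool frame: the origin (TCP) lies at the very end of the fingers, on their centre line; the grasp point (between the pads) lies 19 mm behind it; z points along the fingers, y is the line along which they close (so a half turn about z gives the same grasp; the last joint's range is limited). The gripper opens to 87 mm and grips with 3 to 60 N. Pads are 19 mm wide; open, the fingers measure 117 mm over their backs; the gripper's body (75 mm by 190 mm) begins 51 mm behind the grasp point.
Start: joints at [1.06, 0.527, 1.433, -0, 1.181, -0.178], TCP at [0.204, 0.591, 0.223] pointing down, gripper open.
Joint ranges: [-3.08, 3.08], [-0.75, 2.2], [0.22, 2.44], [-1.43, 4.57], [0, 2.65], [-2.85, 2.85]. Speed limits (rad/s): [2.79, 2.79, 3.14, 3.14, 3.14, 3.14].

INTERFACE

Orientations are given as a unit quaternion [x, y, z, w].
In Python, from rig import robot gives the robot as it stands. The module is installed in compiled form; this text tells all that it offers.
- The arm moves only by the tool servo_tool, never from a script. Its argument "rows" is one flat list of numbers, 5 for each row, row after row: the closure, from -1 (fully open) to 1 (shut), so that 0 is half open, then the shift along the tool's x, y, z in m, then the turn about the tool's z in degrees. A call has 1 to 5 rows; each row shifts and turns the commanded pose from where the row before left it, along the tool's axes as they then stand; what a row does not reach is not made up. A row lasts 1/12 s, in which the tool goes at most 41.7 mm and 7.16 degrees, less where a joint would pass 70% of its speed; a pose out of reach is approached as far as the arm can. A call with a gripper value outside its range is refused whole. The fingers move at their own pace and stop on an object; "newtons" is the grip in N (left out, the last holds). Time passes only in rows, so rows that do not move let the fingers close. It gives the time, the measured TCP pose, the force, the opening and the grip force at its end, in the units of the state.
- robot.get_obs(): the state, without advancing time (a new reading comes with each control period).
- robot.camera(name): name is "side" or "top"; returns a dict with "pixels" (384x512x3 uint8, red, green, blue), "intrinsics" (3x3 intrinsics, pixels), "dist" ([k1, k2, p1, p2, k3] as OpenCV has them; the pictures are not rectified), "rvec" (rotation vector, rad) and "tvec" (3), from world to camera coordinates, as OpenCV has them. Camera axes: x right, y down, z forward; pixel columns grow to the right and rows downward; lengths in m; the calibration is good to about 2 mm. A picture is of the moment at which its call begins. There is no depth.
- robot.hand_in(): hands the job in; it is judged then, once.
Trained networks look in a picture, given as the dict that the camera call returned (one of the last four; its "shot" number tells which), for a name from the list of things; names that differ only in an ending like _2 or _b are one class to them, and where a whole thing is asked for, a point or a joint stands for the part that bears it (a point fixed in the world has none). Each returns a list of dicts, best first, with "score" (0 to 1); they miss things now and then, are a little off and sometimes report something else, mostly with a low value. They report only what shows in the picture. A call takes as long as a camera call. They do not tell look-alikes from the thing itself.
- robot.spot_in(picture, query): "at" ([x, y, z] in m, in world coordinates, good to about 4 mm: the middle of the surface that is visible of it).
- robot.outline_of(picture, query): "region" (384x512 bool, what is visible of it).
- robot.place_of(picture, query): "at" ([x, y, z] in m, in world coordinates, good to about 4 mm: a listed point, or the origin of a listed thing).
The state is a dict: "time": time; "q": joint angles; "joint_velocities": joint speeds; "joint_torque": joint torques, N m; "position": TCP position; "tool_rot": TCP orientation; "ft_force": force on the tool from outside, world axes, zero at the start; "moment": the same for the moment, N m; "grip_width": finger opening in m; "grip_force": force on a finger pad.
Only numpy, scipy, OpenCV 4.12 (cv2) and the standard library are available. Lean on these libraries where they do the work, as an engineer would, in place of code of your own. Each camera call takes 0.05 s, during which the arm holds its last target. There are 200 camera calls.

## Working session

There is one attempt and no reset: what is moved stays moved. The work goes in short steps, Python scripts to look and compute and a tool call to move; the robot and the scene stay as the last step left them, time stands still between calls to the robot, and variables do not carry over. Pictures are saved under pics/ and viewed, at most 10 in all, crops included, and the job is handed in when it is done.

Besides the shell and the picture viewer there is one more tool, called after ">>>" by a JSON object that holds its "name" and its "arguments", one argument or row to a line. servo_tool: Moves the arm, as the interface text tells. Its arguments: {"type":"object","properties":{"rows":{"type":"array","items":{"type":"number"}},"newtons":{"type":"number"}},"required":["rows"]}

```bash
mkdir -p pics
cat > h.py <<'E'
import numpy as np, cv2
from rig import robot
def proj(p,P): return cv2.projectPoints(np.array(P,float).reshape(-1,3),p['rvec'],p['tvec'],p['intrinsics'],p['dist'])[0].reshape(-1,2)
def ray(p,uv,z):
    n=cv2.undistortPoints(np.array(uv,float).reshape(-1,1,2),p['intrinsics'],p['dist']).reshape(-1,2)
    R=cv2.Rodrigues(np.array(p['rvec'],float))[0];c=-R.T@np.array(p['tvec'],float).ravel()
    d=np.c_[n,np.ones(len(n))]@R
    return c+d*((z-c[2])/d[:,2])[:,None]
E
python3 - <<'E'
from h import *
np.set_printoptions(precision=4,suppress=True)
o=robot.get_obs();print(o['time'],o['position'],o['tool_rot'],o['ft_force'],o['grip_width'])
for n in('top','side'):
    p=robot.camera(n);cv2.imwrite(f'pics/{n}0.png',p['pixels'][:,:,::-1])
    for q in('small_tin','large_tin_1','changer','cup','next_cup','pointer','handle','nose'):
        for r in robot.place_of(p,q)[:4]: print(n,q,round(r['score'],2),np.array(r['at']),proj(p,r['at'])[0])
E
```

```text
0.0 [0.2032 0.5903 0.2216] [ 0.1651  0.9863 -0.001  -0.0004] [-0.0447 -0.605   0.0566] 0.08733730044222791
top small_tin 0.93 [0.3274 0.3052 0.0024] [189.8226 247.2055]
top small_tin 0.91 [ 0.5333  0.4606 -0.0034] [136.7044 173.8254]
top small_tin 0.89 [ 0.3304  0.4117 -0.0038] [152.7819 245.4855]
top small_tin 0.76 [ 0.4371  0.3652 -0.0006] [169.1527 207.8929]
top large_tin_1 0.74 [0.4108 0.2133 0.0046] [222.6926 217.6909]
top large_tin_1 0.73 [ 0.5886  0.2959 -0.001 ] [194.1978 154.4302]
top cup 0.86 [ 0.5258 -0.1735  0.0709] [366.0825 175.6421]
top next_cup 0.73 [ 0.5874 -0.0972  0.0685] [337.5503 152.5793]
top pointer 0.87 [ 0.4847 -0.1642  0.0477] [360.831  191.3168]
top handle 0.98 [ 0.6014 -0.1792  0.1279] [373.1006 144.6944]
top nose 0.29 [ 0.4842 -0.1628  0.0465] [360.2271 191.5149]
side small_tin 0.78 [0.33   0.409  0.0031] [192.3631 163.4384]
side small_tin 0.75 [ 0.4345  0.3617 -0.003 ] [229.8652 168.7951]
side small_tin 0.7 [0.5273 0.4542 0.0019] [253.2069 145.2562]
side small_tin 0.68 [ 0.4156  0.209  -0.0004] [233.721  203.4112]
side large_tin_1 0.82 [ 0.4158  0.2098 -0.0002] [233.7312 203.1449]
side large_tin_1 0.6 [0.5887 0.2956 0.0015] [286.7007 172.5934]
side changer 0.74 [ 0.5996 -0.1833  0.0014] [359.443 312.624]
side next_cup 0.7 [ 0.5895 -0.1005  0.074 ] [343.9177 260.7931]
side handle 0.62 [ 0.6074 -0.1842  0.1316] [374.5663 273.2381]
side nose 0.64 [ 0.4949 -0.1658  0.0667] [310.7418 298.8104]
```

View pics/top0.png

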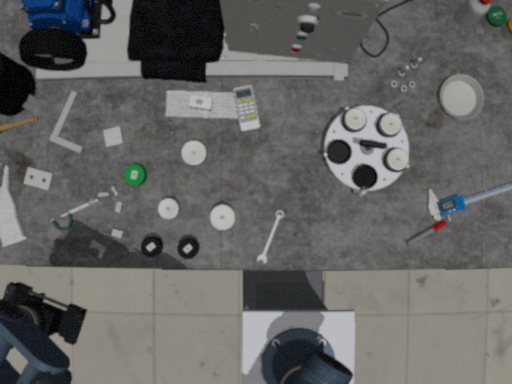

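View pics/side0.png

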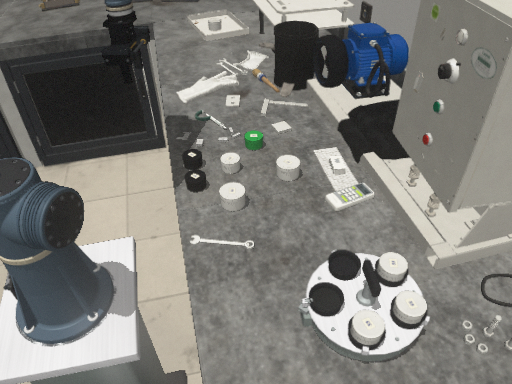

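The white candidates in the top picture are (168,208), (193,152) and (222,217). Black tins stand at (151,245) and (188,247), and a green one at (134,175). The white one at (168,208) is visibly smaller than the other two, so it should be small_tin. I'll confirm that in a crop and measure the diameters.

Run:
```python
from h import *
from scipy.optimize import least_squares
np.set_printoptions(precision=4,suppress=True)
P={n:robot.camera(n) for n in('top','side')}
p=P['top']['pixels'];c=cv2.resize(p[130:265,120:250],None,fx=4,fy=4,interpolation=cv2.INTER_CUBIC)
d=cv2.resize(P['side']['pixels'][240:360,290:440],None,fx=4,fy=4,interpolation=cv2.INTER_CUBIC)
cv2.imwrite('pics/tins.png',c[:,:,::-1]);cv2.imwrite('pics/chg.png',d[:,:,::-1])
# white tops in each picture: circle fit from blob on its lid plane
for n,p in P.items():
    g=p['pixels'].astype(int)
    for name,xy,z in(('small',(.436,.363),.037),('L1',(.413,.211),.044),('L2',(.5886,.2958),.044)):
        u=proj(p,[*xy,z])[0]
        m=((g.min(2)>150)).astype(np.uint8)
        k,l,s,ce=cv2.connectedComponentsWithStats(m)
        i=l[int(u[1]+.5),int(u[0]+.5)]
        print(n,name,u,s[i],ce[i],ray(p,ce[i],z)[0])
    for q in('small_tin','cup','next_cup','handle'):
        for r in robot.outline_of(p,q)[:7]:
            ys,xs=np.nonzero(r['region']);print(n,q,round(r['score'],2),len(xs),xs.mean().round(1),ys.mean().round(1))
```

```text
top small [167.4432 208.2576] [     0      0    512    384 180806] [255.5321 193.7749] [0.477 0.122 0.037]
top L1 [222.5306 217.1418] [     0      0    512    384 180806] [255.5321 193.7749] [0.4768 0.122  0.044 ]
top L2 [192.1015 152.527 ] [182 141  24  24 448] [193.2254 152.3728] [0.589  0.2927 0.044 ]
top small_tin 0.69 372 134.6 174.7
top small_tin 0.62 379 188.1 247.7
top small_tin 0.6 400 151.4 246.0
top small_tin 0.54 376 168.3 209.0
top cup 0.82 4495 362.2 151.2
top next_cup 0.55 4567 362.2 151.1
top handle 0.81 4502 362.3 151.5
top handle 0.45 520 194.2 153.1
side small [229.4306 157.4997] [220 152  20  22 217] [229.2442 159.1152] [0.434  0.3555 0.037 ]
side L1 [231.6154 190.5026] [219 182  26  28 424] [231.092  192.3302] [0.4103 0.2043 0.044 ]
side L2 [287.0877 160.7311] [276 155  24  17 304] [287.5132 162.3553] [0.5875 0.2883 0.044 ]
side small_tin 0.7 324 253.3 139.8
side small_tin 0.64 367 229.9 162.5
side small_tin 0.64 383 195.3 180.8
side small_tin 0.54 364 191.8 159.0
side cup 0.82 7323 358.1 301.7
side next_cup 0.7 7372 358.4 301.7
```

View pics/tins.png

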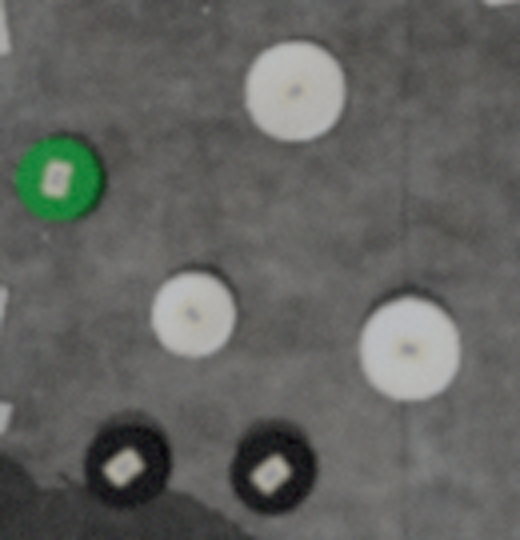

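View pics/chg.png

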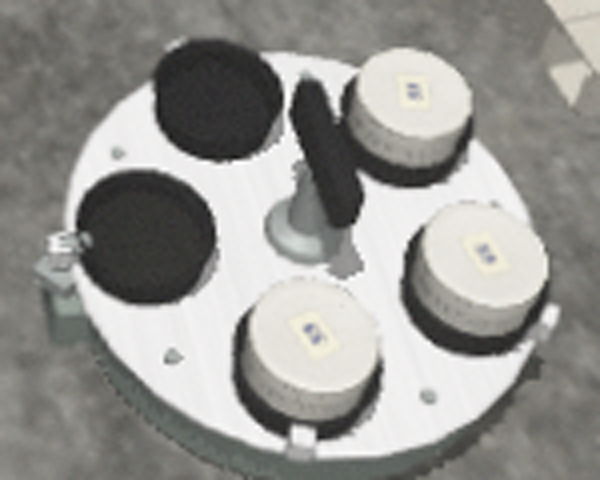

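The small tin is the smaller white one, at (168.4,208.4) in the top picture; the two larger white ones are the large tins. At the changer, the empty cup by the pointer is at side pixel (326,299) and the next cup is at (345,264).

```bash
cat >> h.py <<'E'
from scipy.spatial.transform import Rotation as Rn
def plan(target,N,yang=None):
    """rows to take TCP to target [x,y,z], turning so tool y points at world angle yang (deg)"""
    o=robot.get_obs();R=Rn.from_quat(o['tool_rot']);M=R.as_matrix();p=np.array(o['position'])
    a=np.degrees(np.arctan2(M[1,1],M[0,1]));t=0 if yang is None else ((a-yang+90)%180-90)/N
    d=(np.array(target)-p)/N
    print('t',round(o['time'],2),'pos',p.round(4),'yang',a.round(1),'turn/row',round(t,2),'F',np.round(o['ft_force'],1),'w',round(o['grip_width'],4))
    for i in range(N): print((1000*(R*Rn.from_euler('z',t*i,degrees=True)).inv().apply(d)).round(1),end=' ')
    print()
E
python3 - <<'E'
from h import *
from scipy.optimize import least_squares
np.set_printoptions(precision=4,suppress=True)
P={n:robot.camera(n) for n in('top','side')}
p=P['side']
px=np.array([[326.5,299],[345.2,264.5],[393.25,262.5],[411.5,303],[368.5,320]])-.375
z=[.071,.071,.0895,.0895,.0895]
def pts(v): a=v[2]-np.radians(72)*np.arange(5); return np.c_[v[0]+.082*np.cos(a),v[1]+.082*np.sin(a),z]
s=least_squares(lambda v:(proj(p,pts(v))-px).ravel(),[.6,-.18,3.05]);print(s.x,np.degrees(s.x[2]),s.fun)
print('cup',pts(s.x)[0])
print(ray(P['top'],[168.03,208.03],.037),ray(p,[[230,158]],.037))
t=P['top']['pixels'][95:200,310:425];cv2.imwrite('pics/chgtop.png',cv2.resize(t,None,fx=5,fy=5,interpolation=cv2.INTER_CUBIC)[:,:,::-1])
plan([.436,.3615,.13],10,45)
E
```

```text
[ 0.6053 -0.181   3.0226] 173.1835737609063 [ 0.033  -2.0574 -1.115  -2.3722 -0.01    0.025   0.1762 -0.1677  0.79
  3.6837]
cup [ 0.5239 -0.1713  0.071 ]
[[0.4366 0.3614 0.037 ]] [[0.4371 0.3602 0.037 ]]
t 1.5 pos [0.2036 0.5909 0.2226] yang 71.0 turn/row 2.6 F [ 0.3 -0.4 -0.3] w 0.0869
[-29.4 -14.1   9.3] [-30.1 -12.8   9.3] [-30.6 -11.4   9.3] [-31.1 -10.    9.3] [-31.5  -8.6   9.3] [-31.9  -7.1   9.3] [-32.2  -5.7   9.3] [-32.4  -4.2   9.3] [-32.5  -2.7   9.3] [-32.6  -1.3   9.3]
```

View pics/chgtop.png

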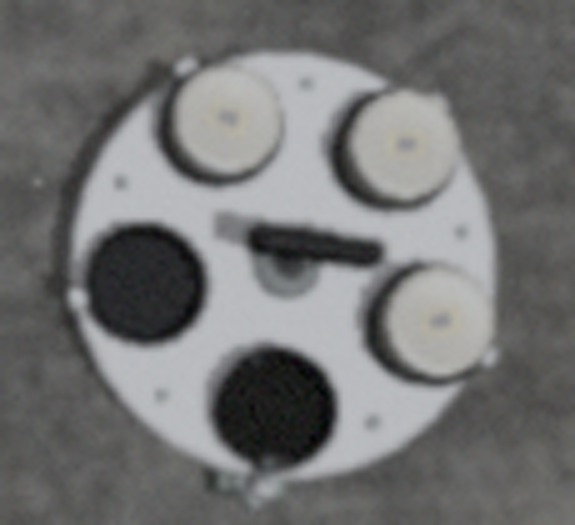

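```bash
cat > fit.py <<'E'
from h import *
from scipy.optimize import least_squares
np.set_printoptions(precision=4,suppress=True)
P={n:robot.camera(n) for n in('top','side')}
L={'side':np.array([[413,91],[487,253],[315,333]])/4+[290,240]-.375,'top':np.array([[228,121],[405,146],[438,321]])/5+[310,95]-.4}
C={'side':np.array([[146,233],[220,96]])/4+[290,240]-.375,'top':np.array([[273,407],[146,283]])/5+[310,95]-.4}
a0=np.radians(72)*np.arange(5)
def pts(v): a=v[2]-a0; return np.c_[v[0]+.082*np.cos(a),v[1]+.082*np.sin(a),[.071,.071,.0895,.0895,.0895]]
def res(n):
    def f(v): q=proj(P[n],pts(v)); return np.r_[(q[2:]-L[n]),.5*(q[:2]-C[n])].ravel()
    return f
for F in([res('top')],[res('side')],[res('top'),res('side')]):
    s=least_squares(lambda v:np.concatenate([f(v) for f in F]),[.6,-.18,3.05]);print(s.x,np.degrees(s.x[2]),'cup',pts(s.x)[0][:2],s.fun.round(1))
E
python3 fit.py
```

```text
[ 0.6045 -0.1803  3.0068] 172.2790067266787 cup [ 0.5233 -0.1693] [-0.1 -0.5 -0.1 -0.1  0.2  0.3  0.2  0.3 -0.1  0.2]
[ 0.605  -0.1814  3.0178] 172.90776501926524 cup [ 0.5237 -0.1713] [ 0.1  0.1 -0.2 -0.1  0.3  0.6 -0.  -0.6 -0.4 -0.9]
[ 0.6049 -0.181   3.0142] 172.70192004790476 cup [ 0.5236 -0.1706] [ 0.  -0.5 -0.  -0.4  0.6 -0.   0.4  0.2  0.1  0.2  0.1  0.  -0.4 -0.1
 -0.1  0.4 -0.1 -0.8 -0.4 -1. ]
```

>>> {"name": "servo_tool", "arguments": {
  "rows": [-1, -0.0294, -0.0141, 0.0093, 2.6, -1, -0.0301, -0.0128, 0.0093, 2.6, -1, -0.0306, -0.0114, 0.0093, 2.6, -1, -0.0311, -0.01, 0.0093, 2.6, -1, -0.0315, -0.0086, 0.0093, 2.6]
}}

```text
time: 2.02
position: [0.3206, 0.4752, 0.1759]
tool_rot: [0.277, 0.961, 0.0, 0.0]
ft_force: [-0.4, 0.6, -0.3]
grip_width: 0.0869
grip_force: 0.0
```

>>> {"name": "servo_tool", "arguments": {
  "rows": [-1, -0.0319, -0.0071, 0.0093, 2.6, -1, -0.0322, -0.0057, 0.0093, 2.6, -1, -0.0324, -0.0042, 0.0093, 2.6, -1, -0.0325, -0.0027, 0.0093, 2.6, -1, -0.0326, -0.0013, 0.0093, 2.6]
}}

```text
time: 2.43
position: [0.4372, 0.3604, 0.1293]
tool_rot: [0.384, 0.923, 0.0, 0.0]
ft_force: [0.8, 0.1, -0.3]
grip_width: 0.0871
grip_force: 0.0
```

>>> {"name": "servo_tool", "arguments": {
  "rows": [-1, 0, 0, 0, 0]
}}

```text
time: 2.52
position: [0.4401, 0.3576, 0.1281]
tool_rot: [0.386, 0.923, -0.001, 0.001]
ft_force: [0.5, -0.2, -0.3]
grip_width: 0.0871
grip_force: 0.0
```

```bash
python3 -c "
from h import *
plan([.4367,.361,.024],5,45)"
```

```text
t 2.52 pos [0.4401 0.3576 0.1281] yang 44.6 turn/row -0.08 F [ 0.5 -0.2 -0.3] w 0.0871
[ 1.   0.  20.8] [ 1.   0.  20.8] [ 1.   0.  20.8] [ 1.   0.  20.8] [ 1.   0.  20.8]
```

>>> {"name": "servo_tool", "arguments": {
  "rows": [-1, 0, 0, 0.02, 0, -1, 0, 0, 0.02, 0, -1, 0, 0, 0.02, 0, -1, 0, 0, 0.02, 0, -1, 0, 0, 0, 0]
}}

```text
time: 2.93
position: [0.4335, 0.3605, 0.0465]
tool_rot: [0.383, 0.924, -0.003, -0.002]
ft_force: [-0.4, 0.5, 0.1]
grip_width: 0.0869
grip_force: 0.0
```

```bash
python3 -c "
from h import *
plan([.4367,.361,.024],2,45)"
```

```text
t 2.93 pos [0.4335 0.3605 0.0465] yang 45.0 turn/row 0.0 F [-0.4  0.5  0.1] w 0.0869
[-1.   1.4 11.2] [-1.   1.4 11.2]
```

>>> {"name": "servo_tool", "arguments": {
  "rows": [-1, 0, 0, 0.011, 0, -1, 0, 0, 0.011, 0, -1, 0, 0, 0, 0, -1, 0, 0, 0, 0]
}}

```text
time: 3.27
position: [0.4358, 0.3616, 0.0275]
tool_rot: [0.383, 0.924, -0.0, -0.0]
ft_force: [0.4, 0.0, -0.2]
grip_width: 0.0873
grip_force: 0.0
```

>>> {"name": "servo_tool", "arguments": {
  "rows": [-1, 0, 0, 0, 0]
}}

```text
time: 3.35
position: [0.4363, 0.3618, 0.0281]
tool_rot: [0.383, 0.924, 0.0, 0.0]
ft_force: [0.3, 0.0, 0.9]
grip_width: 0.0875
grip_force: 0.0
```

```bash
python3 -c "
from h import *
plan([.4367,.361,.024],1,45)
for i in range(4): robot.camera('top'); print(np.round(robot.get_obs()['position'],4))"
```

```text
t 3.35 pos [0.4363 0.3618 0.0281] yang 45.0 turn/row -0.0 F [0.3 0.  0.9] w 0.0875
[-0.8 -0.3  4.1] 
[0.4365 0.3618 0.0282]
[0.4365 0.3618 0.0283]
[0.4364 0.3618 0.0283]
[0.4364 0.3617 0.0282]
```

>>> {"name": "servo_tool", "arguments": {
  "rows": [-1, -0.0008, 0, 0.0045, 0, -1, 0, 0, 0, 0, 1, 0, 0, 0, 0, 1, 0, 0, 0, 0, 1, 0, 0, 0, 0],
  "newtons": 40
}}

```text
time: 3.97
position: [0.4365, 0.3609, 0.023]
tool_rot: [0.383, 0.924, -0.0, -0.0]
ft_force: [0.4, 0.3, -0.1]
grip_width: 0.0746
grip_force: 0.0
```

>>> {"name": "servo_tool", "arguments": {
  "rows": [1, 0, 0, 0, 0, 1, 0, 0, 0, 0, 1, 0, 0, 0, 0, 1, 0, 0, 0, 0]
}}

```text
time: 4.3
position: [0.4366, 0.361, 0.0231]
tool_rot: [0.383, 0.924, 0.0, 0.0]
ft_force: [0.7, -0.2, 0.1]
grip_width: 0.0559
grip_force: 40.0
```

>>> {"name": "servo_tool", "arguments": {
  "rows": [1, 0, 0, -0.02, 0, 1, 0, 0, -0.04, 0, 1, 0, 0, -0.04, 0, 1, 0, 0, -0.04, 0, 1, 0, 0, 0, 0]
}}

```text
time: 4.72
position: [0.4408, 0.3635, 0.1705]
tool_rot: [0.383, 0.924, 0.006, 0.005]
ft_force: [0.9, 0.7, -1.6]
grip_width: 0.0557
grip_force: 40.0
```

```bash
python3 -c "
from h import *
plan([.5236,-.1708,.16],15,-7.2)"
```

```text
t 4.72 pos [0.4408 0.3635 0.1705] yang 45.0 turn/row 3.48 F [ 0.9  0.7 -1.6] w 0.0557
[-29.1 -21.3   0.5] [-30.3 -19.5   0.5] [-31.5 -17.6   0.5] [-32.5 -15.7   0.5] [-33.4 -13.7   0.5] [-34.1 -11.6   0.5] [-34.8  -9.5   0.5] [-35.3  -7.4   0.5] [-35.7  -5.2   0.5] [-35.9  -3.1   0.5] [-36.   -0.9   0.5] [-36.    1.3   0.5] [-35.9   3.5   0.5] [-35.6   5.7   0.5] [-35.2   7.8   0.5]
```

>>> {"name": "servo_tool", "arguments": {
  "rows": [1, -0.0291, -0.0213, 0, 3.5, 1, -0.0303, -0.0195, 0, 3.5, 1, -0.0315, -0.0176, 0, 3.5, 1, -0.0325, -0.0157, 0, 3.5, 1, -0.0334, -0.0137, 0, 3.5]
}}

```text
time: 5.13
position: [0.4633, 0.1811, 0.1626]
tool_rot: [0.52, 0.854, -0.0, -0.0]
ft_force: [-0.3, 0.8, -1.0]
grip_width: 0.0558
grip_force: 40.0
```

>>> {"name": "servo_tool", "arguments": {
  "rows": [1, -0.0341, -0.0116, 0, 3.5, 1, -0.0348, -0.0095, 0, 3.5, 1, -0.0353, -0.0074, 0, 3.5, 1, -0.0357, -0.0052, 0, 3.5, 1, -0.0359, -0.0031, 0, 3.5]
}}

```text
time: 5.55
position: [0.4905, 0.0028, 0.1625]
tool_rot: [0.644, 0.765, -0.0, -0.001]
ft_force: [0.3, 0.8, -1.5]
grip_width: 0.0556
grip_force: 40.0
```

>>> {"name": "servo_tool", "arguments": {
  "rows": [1, -0.036, -0.0009, 0, 3.5, 1, -0.036, 0.0013, 0, 3.5, 1, -0.0359, 0.0035, 0, 3.5, 1, -0.0356, 0.0057, 0, 3.5, 1, -0.0352, 0.0078, 0, 3.5]
}}

```text
time: 5.97
position: [0.5172, -0.1753, 0.1623]
tool_rot: [0.753, 0.658, -0.0, -0.001]
ft_force: [1.1, 0.5, -2.1]
grip_width: 0.0558
grip_force: 40.0
```

>>> {"name": "servo_tool", "arguments": {
  "rows": [1, 0, 0, 0, 0, 1, 0, 0, 0, 0, 1, 0, 0, 0, 0]
}}

```text
time: 6.22
position: [0.5168, -0.1732, 0.1622]
tool_rot: [0.752, 0.659, -0.0, -0.001]
ft_force: [-0.8, -0.5, -1.0]
grip_width: 0.0555
grip_force: 40.0
```

```bash
python3 -c "
from h import *
plan([.5236,-.1708,.115],2,-7.2)
p=robot.camera('side');u=proj(p,[.5236,-.1708,.12])[0].astype(int)
c=p['pixels'][u[1]-75:u[1]+60,u[0]-90:u[0]+90]
print(u);cv2.imwrite('pics/held.png',cv2.resize(c,None,fx=4,fy=4,interpolation=cv2.INTER_CUBIC)[:,:,::-1])
for n in('side','top'):
  for r in robot.place_of(p if n=='side' else robot.camera('top'),'small_tin')[:7]: print(n,round(r['score'],2),np.round(r['at'],4))"
```

```text
t 6.22 pos [ 0.5168 -0.1732  0.1622] yang -7.5 turn/row -0.17 F [-0.8 -0.5 -1. ] w 0.0555
[ 1.6  3.3 23.6] [ 1.6  3.3 23.6] 
[328 281]
side 0.83 [0.3329 0.3065 0.0035]
side 0.81 [ 0.5175 -0.1719  0.1376]
side 0.59 [0.3319 0.4071 0.0008]
side 0.56 [5.287e-01 4.607e-01 1.000e-04]
top 0.92 [0.3283 0.3032 0.0061]
top 0.81 [ 0.331   0.4141 -0.0047]
top 0.69 [ 0.5166 -0.1688  0.1377]
top 0.63 [ 5.309e-01  4.596e-01 -3.000e-04]
```

View pics/held.png

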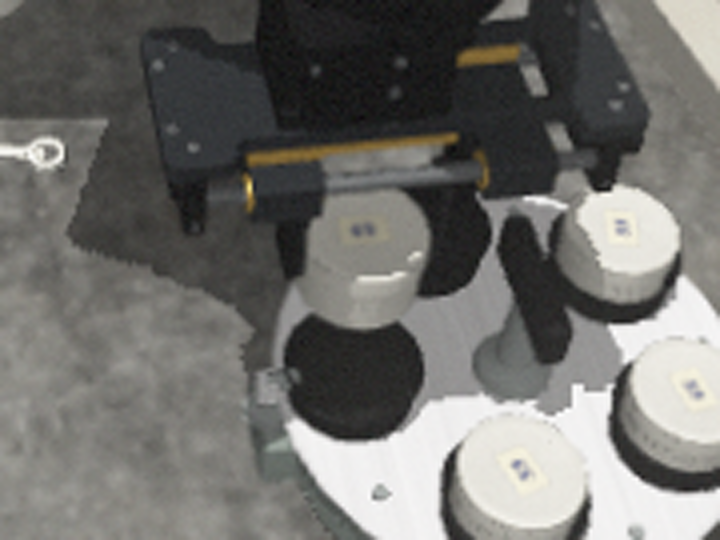

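```bash
python3 -c "
from h import *
p=robot.camera('side');print(ray(p,[[328.1,262.9],[328.9,262.9]],.1762))
plan([.5236,-.1708,.12],2,-7.2)"
```

```text
[[ 0.51630226 -0.17168589  0.1762    ]
 [ 0.51764517 -0.17204655  0.1762    ]]
t 6.47 pos [ 0.5176 -0.1724  0.163 ] yang -7.4 turn/row -0.1 F [-0.6 -0.9 -1.5] w 0.0559
[ 1.2  2.9 21.5] [ 1.2  2.9 21.5]
```

>>> {"name": "servo_tool", "arguments": {
  "rows": [1, 0.001, 0.003, 0.02, 0, 1, 0.001, 0.003, 0.02, 0, 1, 0, 0, 0.015, 0, 1, 0, 0, 0, 0, 1, 0, 0, 0, 0]
}}

```text
time: 6.88
position: [0.5236, -0.1716, 0.1076]
tool_rot: [0.751, 0.66, -0.0, -0.001]
ft_force: [-0.9, 1.0, -0.9]
grip_width: 0.0556
grip_force: 40.0
```

>>> {"name": "servo_tool", "arguments": {
  "rows": [1, 0, 0, 0, 0, 1, 0, 0, 0, 0]
}}

```text
time: 7.05
position: [0.5249, -0.1727, 0.1092]
tool_rot: [0.752, 0.659, 0.0, 0.001]
ft_force: [-0.4, -0.4, -1.5]
grip_width: 0.0556
grip_force: 40.0
```

```bash
python3 -c "
from h import *
plan([.524,-.1713,.1],2,-7.2)
p=robot.camera('side');u=proj(p,[.524,-.1713,.09])[0].astype(int)
c=p['pixels'][u[1]-60:u[1]+60,u[0]-65:u[0]+85]
print(u);cv2.imwrite('pics/over.png',cv2.resize(c,None,fx=5,fy=5,interpolation=cv2.INTER_CUBIC)[:,:,::-1])"
```

```text
t 7.05 pos [ 0.5249 -0.1727  0.1092] yang -7.5 turn/row -0.14 F [-0.4 -0.4 -1.5] w 0.0556
[ 0.7 -0.5  4.6] [ 0.7 -0.5  4.6] 
[327 290]
```

View pics/over.png

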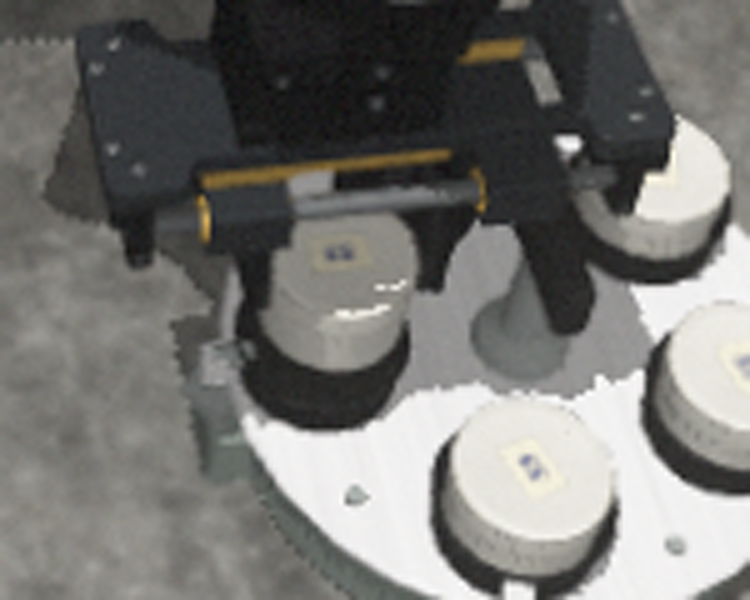

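```bash
python3 -c "
from h import *
p=robot.camera('side');print(ray(p,[[329.8,280.0],[330.4,280]],.1232))
plan([.524,-.1713,.1],2,-7.2)"
```

```text
[[ 0.52550771 -0.17127384  0.1232    ]
 [ 0.52656963 -0.17155948  0.1232    ]]
t 7.15 pos [ 0.5248 -0.1729  0.1092] yang -7.5 turn/row -0.15 F [-0.1 -0.2 -2.5] w 0.0559
[ 0.7 -0.5  4.6] [ 0.7 -0.5  4.6]
```

>>> {"name": "servo_tool", "arguments": {
  "rows": [1, 0.0005, -0.0015, 0.006, 0, 1, 0, 0, 0.006, 0, 1, 0, 0, 0.002, 0, 1, 0, 0, 0, 0, 1, 0, 0, 0, 0]
}}

```text
time: 7.57
position: [0.5224, -0.1718, 0.0936]
tool_rot: [0.752, 0.659, -0.0, -0.0]
ft_force: [0.2, 0.3, -2.0]
grip_width: 0.056
grip_force: 40.0
```

>>> {"name": "servo_tool", "arguments": {
  "rows": [1, 0, 0, 0.001, 0, 1, 0, 0, 0.001, 0, 1, 0, 0, 0, 0]
}}

```text
time: 7.82
position: [0.5227, -0.1719, 0.092]
tool_rot: [0.752, 0.659, -0.0, -0.0]
ft_force: [-0.8, -0.4, -1.4]
grip_width: 0.0559
grip_force: 40.0
```

>>> {"name": "servo_tool", "arguments": {
  "rows": [1, 0, 0, 0.001, 0, 1, 0, 0, 0.001, 0, 1, 0, 0, 0, 0]
}}

```text
time: 8.07
position: [0.5226, -0.1719, 0.0899]
tool_rot: [0.752, 0.659, -0.0, -0.0]
ft_force: [0.4, -0.1, -0.8]
grip_width: 0.0559
grip_force: 40.0
```

>>> {"name": "servo_tool", "arguments": {
  "rows": [1, 0, 0, 0.001, 0, 1, 0, 0, 0.0005, 0, 1, 0, 0, 0, 0]
}}

```text
time: 8.32
position: [0.5232, -0.1721, 0.0887]
tool_rot: [0.752, 0.659, 0.0, 0.001]
ft_force: [1.5, -0.1, -0.5]
grip_width: 0.056
grip_force: 40.0
```

>>> {"name": "servo_tool", "arguments": {
  "rows": [1, 0, 0, 0.0005, 0, 1, 0, 0, 0.0005, 0, 1, 0, 0, 0, 0]
}}

```text
time: 8.57
position: [0.5234, -0.1722, 0.0877]
tool_rot: [0.752, 0.659, 0.0, 0.001]
ft_force: [1.4, -0.9, -0.4]
grip_width: 0.056
grip_force: 40.0
```

>>> {"name": "servo_tool", "arguments": {
  "rows": [1, 0, 0, 0.0005, 0, 1, 0, 0, 0.0005, 0, 1, 0, 0, 0, 0]
}}

```text
time: 8.82
position: [0.5236, -0.1723, 0.0868]
tool_rot: [0.752, 0.659, 0.0, 0.001]
ft_force: [2.7, -1.7, 0.2]
grip_width: 0.0561
grip_force: 40.0
```

>>> {"name": "servo_tool", "arguments": {
  "rows": [1, -0.0005, 0.0005, 0.0005, 0, 1, 0, 0, 0.0005, 0, 1, 0, 0, 0, 0]
}}

```text
time: 9.07
position: [0.5236, -0.1728, 0.0856]
tool_rot: [0.752, 0.659, 0.0, 0.001]
ft_force: [2.7, 0.3, -0.9]
grip_width: 0.0557
grip_force: 40.0
```

>>> {"name": "servo_tool", "arguments": {
  "rows": [1, 0, 0, 0.0005, 0, 1, 0, 0, 0.0005, 0, 1, 0, 0, 0, 0]
}}

```text
time: 9.32
position: [0.5233, -0.1726, 0.0845]
tool_rot: [0.752, 0.659, 0.0, 0.0]
ft_force: [3.9, -0.1, -0.9]
grip_width: 0.0558
grip_force: 40.0
```

>>> {"name": "servo_tool", "arguments": {
  "rows": [1, 0, 0, 0.0005, 0, 1, 0, 0, 0.0005, 0, 1, 0, 0, 0, 0]
}}

```text
time: 9.57
position: [0.5232, -0.1725, 0.0835]
tool_rot: [0.752, 0.659, 0.0, 0.0]
ft_force: [2.9, 0.5, -0.3]
grip_width: 0.0557
grip_force: 40.0
```

>>> {"name": "servo_tool", "arguments": {
  "rows": [1, 0, 0, 0.0005, 0, 1, 0, 0, 0.0005, 0, 1, 0, 0, 0, 0]
}}

```text
time: 9.82
position: [0.5232, -0.1724, 0.0824]
tool_rot: [0.752, 0.659, 0.0, 0.0]
ft_force: [3.1, 0.5, -1.0]
grip_width: 0.0556
grip_force: 40.0
```

>>> {"name": "servo_tool", "arguments": {
  "rows": [1, 0, 0, 0.0005, 0, 1, 0, 0, 0.0005, 0, 1, 0, 0, 0, 0]
}}

```text
time: 10.07
position: [0.5232, -0.1726, 0.082]
tool_rot: [0.752, 0.659, 0.0, 0.0]
ft_force: [2.2, -0.4, 3.9]
grip_width: 0.056
grip_force: 40.0
```

```bash
python3 -c "
from h import *
print(robot.get_obs()['moment'])
p=robot.camera('side');u=proj(p,[.524,-.1713,.09])[0].astype(int)
c=p['pixels'][u[1]-40:u[1]+45,u[0]-50:u[0]+65]
cv2.imwrite('pics/in.png',cv2.resize(c,None,fx=6,fy=6,interpolation=cv2.INTER_CUBIC)[:,:,::-1])"
```

```text
[-0.08470992 -0.44853717  0.02668785]
```

View pics/in.png

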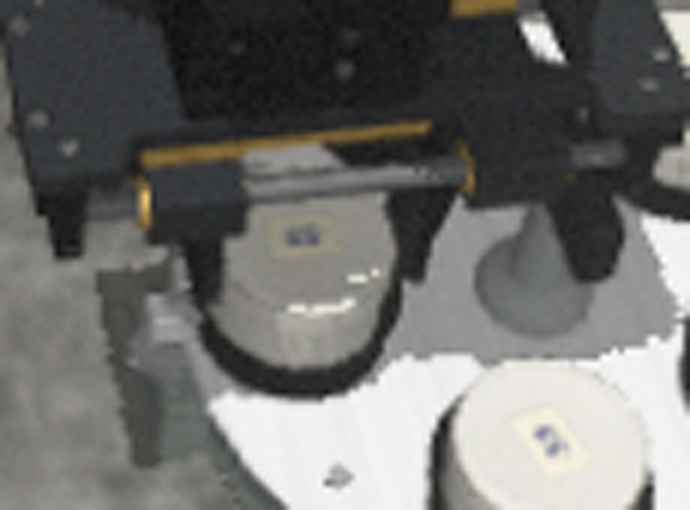

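The tin sits level in the cup mouth at about (300,280) in the crop, with the fingers above the rim. The vertical force is starting to rise.

>>> {"name": "servo_tool", "arguments": {
  "rows": [1, 0, 0, 0.0003, 0, 1, 0, 0, 0.0002, 0, 1, 0, 0, 0, 0]
}}

```text
time: 10.37
position: [0.5232, -0.1725, 0.0816]
tool_rot: [0.752, 0.659, 0.0, 0.0]
ft_force: [2.9, 0.3, 7.1]
grip_width: 0.0555
grip_force: 40.0
```

>>> {"name": "servo_tool", "arguments": {
  "rows": [1, 0, 0, 0.0003, 0, 1, 0, 0, 0.0002, 0, 1, 0, 0, 0, 0]
}}

```text
time: 10.62
position: [0.5232, -0.1726, 0.0812]
tool_rot: [0.752, 0.659, 0.0, 0.0]
ft_force: [3.0, -1.1, 6.8]
grip_width: 0.0562
grip_force: 40.0
```

>>> {"name": "servo_tool", "arguments": {
  "rows": [1, 0, 0, 0.0003, 0, 1, 0, 0, 0.0002, 0, 1, 0, 0, 0, 0]
}}

```text
time: 10.87
position: [0.5232, -0.1725, 0.0806]
tool_rot: [0.752, 0.659, 0.0, 0.0]
ft_force: [3.1, 0.4, 4.9]
grip_width: 0.056
grip_force: 40.0
```

>>> {"name": "servo_tool", "arguments": {
  "rows": [1, 0, 0, 0.0003, 0, 1, 0, 0, 0.0002, 0, 1, 0, 0, 0, 0]
}}

```text
time: 11.12
position: [0.5232, -0.1726, 0.0801]
tool_rot: [0.752, 0.659, 0.0, 0.0]
ft_force: [2.2, -0.7, 5.5]
grip_width: 0.0563
grip_force: 40.0
```

>>> {"name": "servo_tool", "arguments": {
  "rows": [1, 0, 0, 0.0003, 0, 1, 0, 0, 0.0002, 0, 1, 0, 0, 0, 0]
}}

```text
time: 11.37
position: [0.5232, -0.1726, 0.0796]
tool_rot: [0.752, 0.659, 0.0, 0.0]
ft_force: [2.4, 0.4, 5.2]
grip_width: 0.0559
grip_force: 40.0
```

>>> {"name": "servo_tool", "arguments": {
  "rows": [1, 0, 0, 0.0003, 0, 1, 0, 0, 0.0002, 0, 1, 0, 0, 0, 0]
}}

```text
time: 11.62
position: [0.5232, -0.1726, 0.0791]
tool_rot: [0.752, 0.659, 0.0, 0.0]
ft_force: [1.7, -0.3, 6.3]
grip_width: 0.0558
grip_force: 40.0
```

>>> {"name": "servo_tool", "arguments": {
  "rows": [1, 0, 0, 0.0002, 0, 1, 0, 0, 0.0002, 0, 1, 0, 0, 0, 0]
}}

```text
time: 11.87
position: [0.5232, -0.1726, 0.0791]
tool_rot: [0.752, 0.659, 0.0, 0.0]
ft_force: [1.6, 0.5, 7.6]
grip_width: 0.0558
grip_force: 40.0
```

>>> {"name": "servo_tool", "arguments": {
  "rows": [1, 0, 0, 0.0002, 0, 1, 0, 0, 0.0001, 0, 1, 0, 0, 0, 0]
}}

```text
time: 12.12
position: [0.5232, -0.1726, 0.0791]
tool_rot: [0.752, 0.659, 0.0, 0.0]
ft_force: [0.8, 0.6, 10.3]
grip_width: 0.0558
grip_force: 40.0
```

>>> {"name": "servo_tool", "arguments": {
  "rows": [1, 0, 0, 0.0002, 0, 1, 0, 0, 0.0001, 0, 1, 0, 0, 0, 0]
}}

```text
time: 12.37
position: [0.5233, -0.1727, 0.079]
tool_rot: [0.752, 0.659, -0.0, 0.0]
ft_force: [1.3, 0.3, 13.0]
grip_width: 0.0557
grip_force: 40.0
```

>>> {"name": "servo_tool", "arguments": {
  "rows": [1, 0, 0, 0.0002, 0, 1, 0, 0, 0.0001, 0, 1, 0, 0, 0, 0]
}}

```text
time: 12.62
position: [0.5232, -0.1727, 0.079]
tool_rot: [0.752, 0.659, -0.0, 0.001]
ft_force: [1.6, 1.0, 14.4]
grip_width: 0.0557
grip_force: 40.0
```

>>> {"name": "servo_tool", "arguments": {
  "rows": [1, 0, 0, 0, 0, -0.5, 0, 0, 0, 0, -1, 0, 0, 0, 0, -1, 0, 0, 0, 0, -1, 0, 0, 0, 0]
}}

```text
time: 13.03
position: [0.521, -0.1715, 0.0763]
tool_rot: [0.752, 0.659, -0.001, -0.002]
ft_force: [-0.2, 0.6, 0.0]
grip_width: 0.075
grip_force: 0.0
```

>>> {"name": "servo_tool", "arguments": {
  "rows": [-1, 0, 0, 0, 0, -1, 0, 0, 0, 0, -1, 0, 0, 0, 0]
}}

```text
time: 13.28
position: [0.5224, -0.1722, 0.0768]
tool_rot: [0.752, 0.659, -0.0, -0.001]
ft_force: [-0.8, -0.3, 0.7]
grip_width: 0.0861
grip_force: 0.0
```

>>> {"name": "servo_tool", "arguments": {
  "rows": [-1, 0, 0, -0.01, 0, -1, 0, 0, -0.02, 0, -1, 0, 0, -0.04, 0, -1, 0, 0, -0.04, 0, -1, 0, 0, 0, 0]
}}

```text
time: 13.7
position: [0.5276, -0.1748, 0.1951]
tool_rot: [0.752, 0.659, 0.002, 0.007]
ft_force: [1.1, -0.5, -0.2]
grip_width: 0.0872
grip_force: 0.0
```

```bash
python3 -c "
from h import *
plan([.605,-.181,.16],4,-7.2)
p=robot.camera('side');u=proj(p,[.524,-.1713,.09])[0].astype(int)
c=p['pixels'][u[1]-60:u[1]+60,u[0]-55:u[0]+95]
print(u);cv2.imwrite('pics/rel.png',cv2.resize(c,None,fx=5,fy=5,interpolation=cv2.INTER_CUBIC)[:,:,::-1])"
```

```text
t 13.7 pos [ 0.5276 -0.1748  0.1951] yang -7.5 turn/row -0.07 F [ 1.1 -0.5 -0.2] w 0.0872
[ 1.  19.3  9. ] [ 1.  19.3  9. ] [ 1.  19.3  9. ] [ 1.  19.3  9. ] 
[327 290]
```

View pics/rel.png

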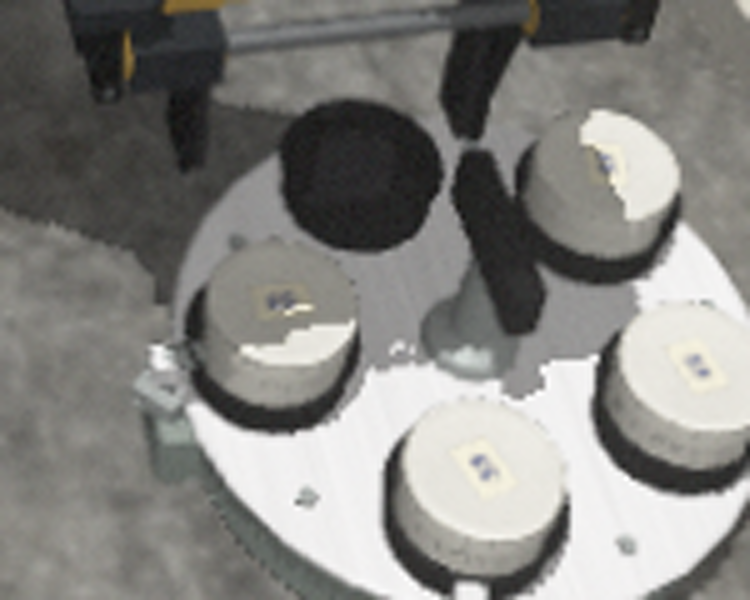

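The tin stands level and deep in the cup, at about (280,340) in the crop. Next is the handle.

>>> {"name": "servo_tool", "arguments": {
  "rows": [-1, 0.001, 0.0193, 0, 0, -1, 0.001, 0.0193, 0, 0, -1, 0.001, 0.0193, 0, 0, -1, 0.001, 0.0193, 0, 0, -1, 0, 0, 0, 0]
}}

```text
time: 14.17
position: [0.6031, -0.1791, 0.1867]
tool_rot: [0.752, 0.66, 0.001, 0.001]
ft_force: [0.4, -0.7, -0.0]
grip_width: 0.0869
grip_force: 0.0
```

>>> {"name": "servo_tool", "arguments": {
  "rows": [-1, 0, 0, 0, 0, -1, 0, 0, 0, 0, -1, 0, 0, 0, 0]
}}

```text
time: 14.42
position: [0.5985, -0.1781, 0.1867]
tool_rot: [0.752, 0.659, -0.001, -0.001]
ft_force: [-0.6, -0.3, -0.6]
grip_width: 0.0864
grip_force: 0.0
```

```bash
python3 -c "
from h import *
plan([.6045,-.182,.106],4,-7.2);print(np.round(robot.get_obs()['q'],2))"
```

```text
t 14.42 pos [ 0.5985 -0.1781  0.1867] yang -7.5 turn/row -0.08 F [-0.6 -0.3 -0.6] w 0.0864
[-0.8  1.7 20.2] [-0.8  1.7 20.2] [-0.8  1.7 20.2] [-0.8  1.7 20.2] 
[-0.47  0.57  1.47 -0.    1.11 -0.34]
```

>>> {"name": "servo_tool", "arguments": {
  "rows": [-1, -0.001, 0.002, 0.02, 0, -1, -0.001, 0.002, 0.02, 0, -1, -0.001, 0.001, 0.02, 0, -1, 0, 0, 0.015, 0, -1, 0, 0, 0, 0]
}}

```text
time: 14.83
position: [0.6013, -0.181, 0.109]
tool_rot: [0.752, 0.659, -0.002, -0.004]
ft_force: [0.1, 0.2, -1.0]
grip_width: 0.0871
grip_force: 0.0
```

>>> {"name": "servo_tool", "arguments": {
  "rows": [-1, 0, 0, 0, 0, -1, 0, 0, 0, 0, -1, 0, 0, 0, 0]
}}

```text
time: 15.08
position: [0.6054, -0.1826, 0.1137]
tool_rot: [0.752, 0.659, 0.0, 0.001]
ft_force: [-0.6, -0.1, 1.0]
grip_width: 0.0871
grip_force: 0.0
```

```bash
python3 -c "
from h import *
plan([.6045,-.182,.106],1,-7.2)"
```

```text
t 15.08 pos [ 0.6054 -0.1826  0.1137] yang -7.5 turn/row -0.32 F [-0.6 -0.1  1. ] w 0.0871
[ 0.5 -0.9  7.7]
```

Now I'll lower the last 7 mm and close on the handle.

>>> {"name": "servo_tool", "arguments": {
  "rows": [-1, 0.0005, -0.001, 0.007, 0, 1, 0, 0, 0, 0, 1, 0, 0, 0, 0, 1, 0, 0, 0, 0, 1, 0, 0, 0, 0],
  "newtons": 25
}}

```text
time: 15.5
position: [0.6039, -0.1816, 0.1054]
tool_rot: [0.752, 0.659, 0.0, 0.0]
ft_force: [-0.4, -0.2, -0.6]
grip_width: 0.0681
grip_force: 0.0
```

>>> {"name": "servo_tool", "arguments": {
  "rows": [1, 0, 0, 0, 0, 1, 0, 0, 0, 0, 1, 0, 0, 0, 0, 1, 0, 0, 0, 0, 1, 0, 0, 0, 0]
}}

```text
time: 15.92
position: [0.6038, -0.1816, 0.1053]
tool_rot: [0.752, 0.659, 0.0, 0.0]
ft_force: [-0.1, 1.0, -1.1]
grip_width: 0.0348
grip_force: 0.0
```

>>> {"name": "servo_tool", "arguments": {
  "rows": [1, 0, 0, 0, 0, 1, 0, 0, 0, 0, 1, 0, 0, 0, 0, 1, 0, 0, 0, 0, 1, 0, 0, 0, 0]
}}

```text
time: 16.33
position: [0.605, -0.1818, 0.1053]
tool_rot: [0.752, 0.659, 0.001, 0.001]
ft_force: [4.1, 1.0, -2.4]
grip_width: 0.014
grip_force: 25.0
```

Gripped at 14 mm. Turning anticlockwise now, which is negative about the downward tool z.

>>> {"name": "servo_tool", "arguments": {
  "rows": [1, 0, 0, 0, -2, 1, 0, 0, 0, -4, 1, 0, 0, 0, -4, 1, 0, 0, 0, -4, 1, 0, 0, 0, -4]
}}

```text
time: 16.75
position: [0.6054, -0.1818, 0.1053]
tool_rot: [0.639, 0.769, 0.001, 0.001]
ft_force: [5.0, 0.4, -2.8]
grip_width: 0.0137
grip_force: 25.0
```

```bash
python3 -c "
from h import *
o=robot.get_obs();print(o['moment']);plan([.605,-.1818,.1053],1)"
```

```text
[-0.03958269 -0.64497775 -0.19109122]
t 16.75 pos [ 0.6054 -0.1818  0.1053] yang 10.6 turn/row 0 F [ 5.   0.4 -2.8] w 0.0137
[ 0.1 -0.3  0. ]
```

>>> {"name": "servo_tool", "arguments": {
  "rows": [1, 0, 0, 0, -4, 1, 0, 0, 0, -4, 1, 0, 0, 0, -4, 1, 0, 0, 0, -4, 1, 0, 0, 0, -4]
}}

```text
time: 17.17
position: [0.6057, -0.1817, 0.1053]
tool_rot: [0.495, 0.869, 0.001, 0.002]
ft_force: [5.2, 0.6, -2.8]
grip_width: 0.0137
grip_force: 25.0
```

>>> {"name": "servo_tool", "arguments": {
  "rows": [1, 0, 0, 0, -4, 1, 0, 0, 0, -4, 1, 0, 0, 0, -4, 1, 0, 0, 0, -4, 1, 0, 0, 0, -4]
}}

```text
time: 17.58
position: [0.606, -0.1815, 0.1054]
tool_rot: [0.336, 0.942, 0.001, 0.002]
ft_force: [6.1, 1.2, -3.4]
grip_width: 0.0139
grip_force: 25.0
```

>>> {"name": "servo_tool", "arguments": {
  "rows": [1, 0, 0, 0, -4, 1, 0, 0, 0, -4, 1, 0, 0, 0, -4, 1, 0, 0, 0, -2, 1, 0, 0, 0, 0]
}}

```text
time: 18.0
position: [0.6061, -0.1813, 0.1054]
tool_rot: [0.22, 0.975, 0.001, 0.002]
ft_force: [6.4, 1.9, -4.2]
grip_width: 0.0133
grip_force: 25.0
```

>>> {"name": "servo_tool", "arguments": {
  "rows": [1, 0, 0, 0, 0, 1, 0, 0, 0, 0, 1, 0, 0, 0, 0]
}}

```text
time: 18.25
position: [0.6061, -0.1813, 0.1053]
tool_rot: [0.221, 0.975, 0.001, 0.002]
ft_force: [6.2, 1.5, -4.1]
grip_width: 0.0138
grip_force: 25.0
```

```bash
python3 -c "
from h import *
o=robot.get_obs();print(o['moment']);plan([.605,-.1818,.1053],1)"
```

```text
[ 0.28336602 -0.91200831  0.00723019]
t 18.25 pos [ 0.6061 -0.1813  0.1053] yang 64.5 turn/row 0 F [ 6.2  1.5 -4.1] w 0.0138
[ 0.7 -1.   0. ]
```

>>> {"name": "servo_tool", "arguments": {
  "rows": [0.5, 0, 0, 0, 0, -0.3, 0, 0, 0, 0, -0.3, 0, 0, 0, 0, -0.3, 0, 0, 0, 0, -0.3, 0, 0, 0, 0]
}}

```text
time: 18.67
position: [0.6033, -0.1816, 0.1053]
tool_rot: [0.221, 0.975, -0.0, -0.0]
ft_force: [0.3, 0.3, 0.9]
grip_width: 0.0392
grip_force: 0.0
```

>>> {"name": "servo_tool", "arguments": {
  "rows": [-0.3, 0, 0, 0, 0, -0.3, 0, 0, -0.005, 0, -0.3, 0, 0, -0.02, 0, -0.3, 0, 0, -0.04, 0, -0.3, 0, 0, -0.04, 0]
}}

```text
time: 19.08
position: [0.6024, -0.1811, 0.21]
tool_rot: [0.221, 0.975, 0.001, -0.002]
ft_force: [0.7, -0.0, -0.8]
grip_width: 0.0562
grip_force: 0.0
```

>>> {"name": "servo_tool", "arguments": {
  "rows": [-0.3, 0.03, 0, -0.04, 0, -0.3, 0.03, 0, -0.02, 0, -0.3, 0.03, 0, 0, 0, -0.3, 0.03, 0, 0, 0, -0.3, 0, 0, 0, 0]
}}

```text
time: 19.5
position: [0.4936, -0.1283, 0.2639]
tool_rot: [0.22, 0.975, 0.001, -0.004]
ft_force: [-0.6, 0.3, -0.5]
grip_width: 0.0564
grip_force: 0.0
```

>>> {"name": "servo_tool", "arguments": {
  "rows": [-0.3, 0, 0, 0, 0, -0.3, 0, 0, 0, 0, -0.3, 0, 0, 0, 0, -0.3, 0, 0, 0, 0, -0.3, 0, 0, 0, 0]
}}

```text
time: 19.92
position: [0.5008, -0.1326, 0.2633]
tool_rot: [0.221, 0.975, -0.0, 0.0]
ft_force: [-0.3, 0.6, -0.8]
grip_width: 0.0568
grip_force: 0.0
```

```bash
python3 -c "
from h import *
p=robot.camera('side')
c=p['pixels'][230:360,285:445]
cv2.imwrite('pics/end.png',cv2.resize(c,None,fx=4,fy=4,interpolation=cv2.INTER_CUBIC)[:,:,::-1])"
```

```text
(no output)
```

View pics/end.png

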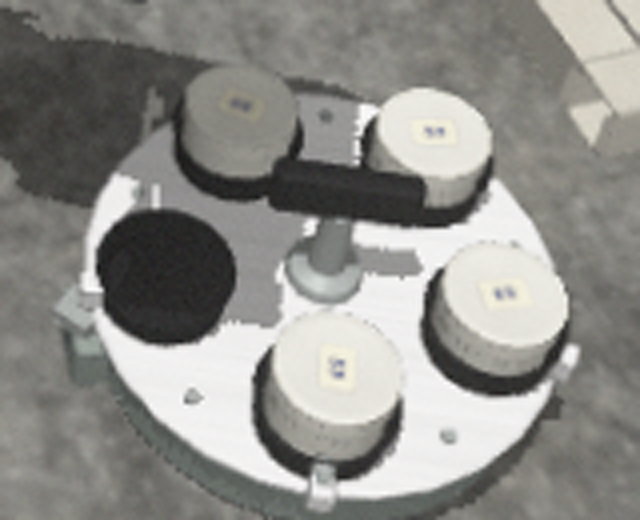

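The other empty cup is now at the pointer (165,275). The loaded tin has moved on one place to (335,370), with its catch at the rim (322,488), and it looks level. The gripper is clear of everything.

```bash
python3 -c "
from rig import robot
print(robot.hand_in())"
```

```text
the job is handed in; nothing more can be done
None
```

I pressed the small tin level down to the seat's stop at about 14 N, turned the carousel one click anticlockwise, left it in its click, and handed the job in; no verdict was returned.

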